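# Isolate the gauge and bleed it

## Robot

A 6-joint arm with a two-finger parallel gripper is mounted at the origin on a cart in front of the work surface, level with it; the furniture and walls round the work are solid. World frame = base frame: x ahead of the robot, y to its left, z up, the work surface at z = 0. Lengths are in m, angles in degrees, forces in N, time in s.
With the tool pointing down it reaches from about 0.4 to 0.825 m from the base axis. Payload 7 kg.
Tool frame: the origin (TCP) lies on the centre line of the jaws, within the pads' length; the fingertips stand 8 mm ahead of it and the grasp point (between the pads) lies 11 mm behind it; z points along the fingers, y is the line along which they close (so a half turn about z gives the same grasp; the last joint's range is limited). The gripper opens to 88 mm and grips with 3 to 60 N. Pads are 19 mm wide; open, the fingers measure 130 mm over their backs; the gripper's body (78 mm by 193 mm) begins 47 mm behind the grasp point.
Start: joints at [89.387, 20.546, 0.682, 0, -70.136, -16.507], TCP at [0.199, 0.645, 0.2] pointing down, gripper open.
Joint ranges: [-176.03, 176.03], [-82.01, 121.73], [-58.28, 71.71], [-173.87, 95.51], [-174.79, -0.11], [-173.66, 173.66]. Speed limits (degrees/s): [136.94, 136.94, 172.46, 180, 180, 180].

## Interface

Orientations are given as [roll, pitch, yaw] about the fixed x, y, z axes, in that order (R = Rz(yaw) Ry(pitch) Rx(roll)).
In Python, from plant import telemetry, viewer, close_job, models gives the robot as it stands.
- The arm moves only by the shell command python3 -m handwheel 'ROWS' [FORCE]. ROWS is JSON, a list of rows, each an object with "grip": the closure, from -1 (fully open) to 1 (shut); "travel": the shift along the tool's x, y, z as a fraction of full scale, a list of three; "spin": the turn about the tool's z as a fraction of full scale. A call has 1 to 8 rows; each row shifts and turns the commanded pose from where the row before left it, along the tool's axes as they then stand; what a row does not reach is not made up. Full scale, the value 1, is 0.025 m for a shift and 5 degrees for a turn. A row lasts 1/8 s, in which the tool goes at most 62.5 mm and 10.7 degrees, less where a joint would pass 70% of its speed; a pose out of reach is approached as far as the arm can. A call with a number of a shift or a turn outside -1 to 1 is refused whole. A call with a gripper value outside its range is refused whole. The fingers move at their own pace and stop on an object; FORCE is the grip in N (left out, the last holds). Time passes only in rows, so rows that do not move let the fingers close. It gives the time, the measured TCP pose, the force, the opening and the grip force at its end, in the units of the state.
- telemetry.get_state(): the state, without advancing time (a new reading comes with each control period).
- viewer.capture(name): name is "scene" or "side" or "wrist"; returns the picture (400x640x3 uint8, red, green, blue); there is no depth.
- viewer.calibration(name): a dict with "fx", "fy", "cx", "cy" (pixels), "T" (4x4, takes a point from camera to world coordinates); the wrist camera has in their place "T_tool_cam" (4x4, takes a point from camera to tool coordinates, whose origin is the TCP and whose axes are the flange's). Camera axes: x right, y down, z forward; pixel columns grow to the right and rows downward; lengths in m; the calibration is good to about 2 mm. A picture is of the moment at which its call begins: read the wrist's pose just before it. calibration takes no time and is no camera call.
- close_job(): hands the job in; it is judged then, once.
Trained networks look in the newest picture that a camera, given by its name, has taken for a name from the list of things; names that differ only in an ending like _2 or _b are one class to them, and where a whole thing is asked for, a point or a joint stands for the part that bears it (a point fixed in the world has none). Each returns a list of dicts, best first, with "p" (0 to 1); they miss things now and then, are a little off and sometimes report something else, mostly with a low value. They report only what shows in the picture. A call takes as long as a camera call.
- models.find_in(camera, thing): "position" ([column, row] in pixels, amid what is visible of it).
The state is a dict: "time_s": time; "joints": joint angles; "qd": joint speeds; "joint_torque": joint torques, N m; "tcp_pos": TCP position; "eef_rot": TCP orientation; "contact_force": force on the tool from outside, world axes, zero at the start; "moment": the same for the moment, N m; "gripper_width": finger opening in m; "gripper_force": force on a finger pad.
Only numpy, scipy, OpenCV 4.12 (cv2) and the standard library are available. Lean on these libraries where they do the work, as an engineer would, in place of code of your own. Each camera call takes 0.05 s, during which the arm holds its last target. There are 200 camera calls.

## Task

On the gauge manifold, push the long lever of the isolation valve with a fingertip round to its stop, fully shut, so that it points out sideways along its own brass stub. Then push the short, spring-return bleed lever the same way, fully open to its stop along its own stub, and finish while still holding it open with the finger. Only push: do not grip either lever, do not open the bleed before the isolation valve is shut, and leave the loose fittings standing about undisturbed.

Things in the scene. Friction and masses are not known exactly. Their poses are not given: they have to be found in the camera images.
- manifold: Fixed aluminium header bar (40 x 270 mm, top 50 mm above the table) on a 60 x 300 x 10 mm foot plate; origin under its centre at table height, z up, y along the bar, -x its front, towards the robot. A round gauge lies face up in front of its middle (up to 125 mm in front of the bar's centre line, top below 50 mm). The two valves stand on the bar 105 mm to either side of its middle; which valve is left and which right changes.
- isolation_valve: Isolation valve (the one with the long, black-sleeved lever): a 40 x 44 mm steel block, 26 mm high, fixed on the bar; origin under its centre at the bar's top (50 mm above the table), axes as the manifold's. Its brass stub points to +y and ends 44 mm from the pivot, its top 75 mm above the table, below the lever.
- isolation_lever (a joint): Angle of the long lever about its upright pivot. 0 = open, pointing to the valve's -x (front); it turns clockwise seen from above to the stop at 1.571 = shut, pointing to the valve's +y, over its stub. It starts at 0 to 0.35. Stays where it is left; stiff: 0.22 N m of friction, about 2.5 N at the push point. The blade reaches 115 mm from the pivot, 90 to 106 mm above the table; its outer 62 mm has a black sleeve 18 mm wide, 88 to 108 mm above the table.
- isolation_hub (a point): On the pivot axis of the long lever at the blade's mid-height, 98 mm above the table; the pivot nut's top is at 111 mm.
- isolation_push_point (a point): On the long lever's push face (the side face to push on to shut it), 90 mm out from the pivot, at mid-height of the blade; moves with the lever. 9 mm from the lever's centre line.
- bleed_valve: Bleed valve (the one with the short bare lever and a coil spring on its stem): a 40 x 44 mm steel block, 26 mm high, fixed on the bar; origin under its centre at the bar's top (50 mm above the table), axes as the manifold's. Its brass stub points to -y and ends 44 mm from the pivot, its top 75 mm above the table, below the lever.
- bleed_lever (a joint): Angle of the short lever about its upright pivot. 0 = closed, pointing to the valve's -x (front), where it starts; it turns anticlockwise seen from above to the stop at 1.571 = open, pointing to the valve's -y, over its stub. A spring (coil on the stem) turns it back to 0 when let go: 0.07 N m at 0 rising to 0.26 N m at the stop, about 5 N at the push point. The plain steel blade, 12 mm wide, reaches 80 mm from the pivot, 90 to 106 mm above the table.
- bleed_hub (a point): On the pivot axis of the short lever at the blade's mid-height, 98 mm above the table; the pivot nut's top is at 111 mm.
- bleed_push_point (a point): On the short lever's push face (the side face to push on to open it), 55 mm out from the pivot, at mid-height of the blade; moves with the lever. 6 mm from the lever's centre line.
- adapter_brass: Loose brass threaded adapter standing upright on the table, 27 mm across, 42 mm high; origin under its centre. Leave alone.
- coupling_nut: Loose knurled nut lying flat on the table, 36 mm across, 18 mm high; origin under its centre. Leave alone.
- adapter_g12: Loose bright steel threaded adapter standing upright on the table, 34 mm across, 52 mm high; origin under its centre. Leave alone.

How it is judged (in metres and radians):
On the way, in this order (a step that is already met when the one before it is completed fails the run):
1. the isolation lever is shut, within 10 degrees of its stop (value of joint isolation_lever above 1.4 rad), for 0.2 s.
2. the bleed lever is open, within 10 degrees of its stop (value of joint bleed_lever above 1.4 rad), for 0.2 s.
At the end, for the whole second after the job is handed in: The isolation lever is within 10 degrees of its shut stop, the bleed lever is held within 10 degrees of its open stop by the fingers (more than 1 N on it), and no loose fitting is more than 12 mm from where it stood (value of joint each of isolation_lever, bleed_lever above 1.4 rad and contact force between the fingers and bleed_valve above 1 N and distance of each of adapter_brass, coupling_nut, adapter_g12 from where it was at the start of the episode below 0.012 m); the arm keeps its last pose, push and grip.
It fails at once if the bleed is opened (more than 0.2 rad) while the isolation valve is not shut (value of joint bleed_lever above 0.2 rad and value of joint isolation_lever below 1.35 rad).
It fails at once if the isolation lever is gripped (both sides of its blade pressed at once) ((contact force between the fingers and isolation_lever_c2 above 1 N or contact force between the fingers and isolation_lever_c3 above 1 N) and (contact force between the fingers and isolation_lever_c4 above 1 N or contact force between the fingers and isolation_lever_c5 above 1 N)).
It fails at once if the bleed lever is gripped (both sides of its blade pressed at once) (contact force between the fingers and bleed_lever_c2 above 1 N and contact force between the fingers and bleed_lever_c3 above 1 N).
It fails at once if a loose fitting is knocked or lifted (moved more than 12 mm) (distance of any of adapter_brass, coupling_nut, adapter_g12 from where it was at the start of the episode above 0.012 m).
It also fails if it takes over 58 s, if anything falls off the work surface, if the arm or the gripper's body presses on something with over 40 N, if the wrist force passes 120 N, or if a joint passes its speed limit or range.

## Working session

There is one attempt and no reset: what is moved stays moved. The work goes in short steps, Python scripts to look and compute and a shell command to move; the robot and the scene stay as the last step left them, time stands still between calls to the robot, and variables do not carry over. Pictures are saved under pics/ and viewed, at most 11 in all, crops included, and the job is handed in when it is done.

```bash
ls; mkdir -p pics
cat > h.py <<'E'
import numpy as np,cv2
from plant import telemetry,viewer,models
def ray(cam,px):
    c=viewer.calibration(cam);T=np.array(c["T"])
    d=T[:3,:3]@[(px[0]-c["cx"])/c["fx"],(px[1]-c["cy"])/c["fy"],1]
    return T[:3,3],d
def at(cam,px,z):
    o,d=ray(cam,px);return o+d*(z-o[2])/d[2]
Z=dict(isolation_hub=.105,isolation_push_point=.098,bleed_hub=.105,bleed_push_point=.098,isolation_valve=.07,bleed_valve=.07,manifold=.03,adapter_brass=.021,coupling_nut=.009,adapter_g12=.026)
E
python3 - <<'E'
from h import *
s=telemetry.get_state();print(s)
for c in("scene","side"):
    im=viewer.capture(c);cv2.imwrite(f"pics/{c}0.png",im[...,::-1])
    for n,z in Z.items():
        for r in models.find_in(c,n)[:2]: print(c,n,r["p"],r["position"],at(c,r["position"],z).round(3))
E
```

```text
pics
{'time_s': 0.0, 'joints': array([ 8.93869526e+01,  2.05934493e+01,  6.34800078e-01, -2.01654961e-02,
       -7.01359132e+01, -1.65057524e+01]), 'qd': array([-0.11512239,  0.09545028, -0.05844598, -0.03306549,  0.06508534,
        0.00255482]), 'joint_torque': array([ 7.88056550e-04, -5.82728219e+01,  2.93041205e+01,  6.99707374e+00,
        6.96711868e-03, -1.66646969e-04]), 'tcp_pos': array([0.19857427, 0.64458158, 0.19950764]), 'eef_rot': array([ 1.79903948e+02, -8.69333299e-03, -1.71256602e+01]), 'contact_force': array([ 0.14156278, -0.08127694,  0.07070696]), 'moment': array([ 0.01993354, -0.04623981, -0.00438231]), 'gripper_force': 0.0, 'gripper_width': 0.08762993348043045}
scene isolation_hub 0.93 [400.9, 225.3] [ 0.505 -0.186  0.105]
scene isolation_push_point 0.56 [386.5, 222.5] [ 0.504 -0.153  0.098]
scene bleed_hub 0.87 [321.4, 194.0] [0.501 0.015 0.105]
scene bleed_push_point 0.82 [315.0, 191.7] [0.508 0.04  0.098]
scene isolation_valve 0.74 [401.2, 226.8] [ 0.545 -0.168  0.07 ]
scene bleed_valve 0.67 [322.7, 194.6] [0.545 0.046 0.07 ]
scene bleed_valve 0.16 [410.7, 2
[... 289 characters left out ...]
8.4, 168.3] [ 0.537 -0.14   0.105]
side isolation_push_point 0.84 [332.4, 169.2] [ 0.501 -0.152  0.098]
side bleed_hub 0.15 [328.6, 166.9] [ 0.511 -0.151  0.105]
side bleed_push_point 0.58 [318.8, 203.5] [0.524 0.045 0.098]
side isolation_valve 0.63 [319.0, 169.0] [ 0.541 -0.217  0.07 ]
side bleed_valve 0.58 [311.8, 205.7] [0.544 0.005 0.07 ]
side bleed_valve 0.33 [331.5, 167.4] [ 0.506 -0.23   0.07 ]
side manifold 0.76 [323.7, 218.3] [ 0.516 -0.006  0.03 ]
side adapter_brass 0.58 [357.1, 249.5] [0.436 0.112 0.021]
side adapter_brass 0.41 [331.1, 165.3] [ 0.512 -0.362  0.021]
side coupling_nut 0.53 [346.9, 183.6] [ 0.461 -0.252  0.009]
side adapter_g12 0.66 [373.4, 231.9] [0.397 0.045 0.026]
```

```bash
python3 -c "
import cv2,numpy as np
for c in('scene','side'):
    a=cv2.imread(f'pics/{c}0.png');cv2.imwrite(f'pics/{c}0c.png',cv2.resize(a[130:330,220:460],None,fx=3.3,fy=3,interpolation=2)[:600,:800])
"
```

```text
(no output)
```

View pics/scene0c.png

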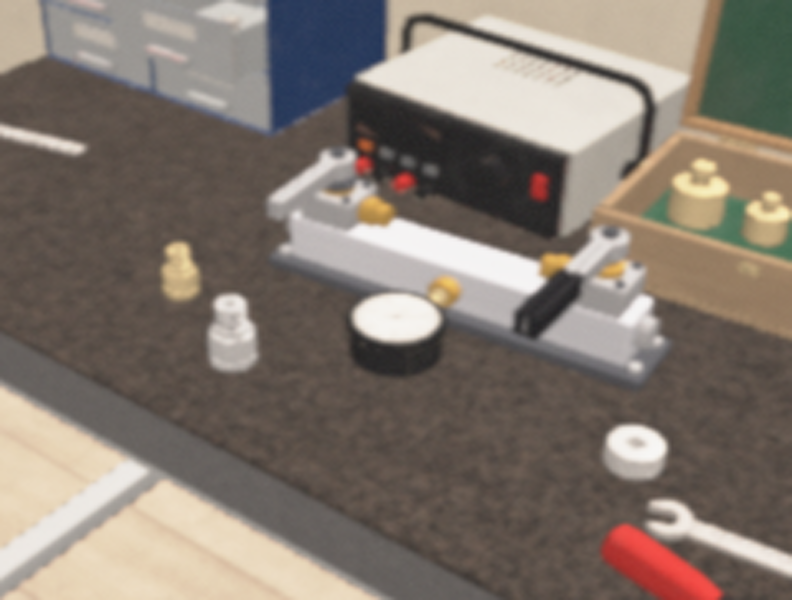

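View pics/side0c.png

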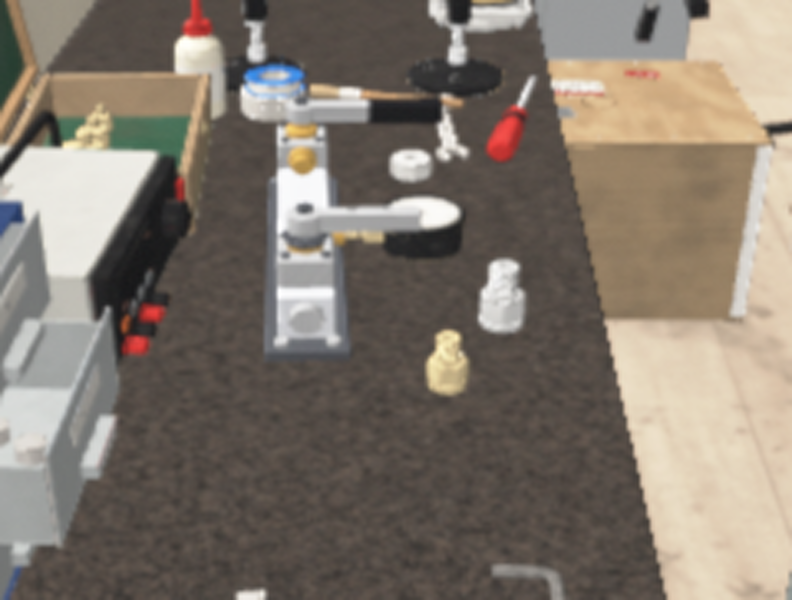

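The left valve (bare lever, hub about scene (322,183), side (312,201)) is the bleed. The right one, with the black sleeve (hub about scene (404,209), side (310,165)), is the isolation valve. Both stubs point inward, the nut is in front on the right, and the two adapters are in front on the left. Next I triangulate the hubs.

```bash
cat >> h.py <<'E'
def tri(obs):
    A=np.zeros((3,3));b=np.zeros(3)
    for c,p in obs:
        o,d=ray(c,p);d=d/np.linalg.norm(d);P=np.eye(3)-np.outer(d,d);A+=P;b+=P@o
    x=np.linalg.solve(A,b);r=[np.linalg.norm(np.cross(x-ray(c,p)[0],ray(c,p)[1]/np.linalg.norm(ray(c,p)[1]))) for c,p in obs]
    return x,max(r)
E
python3 - <<'E'
from h import *
f=lambda x,y:(220+x/3.3,130+y/3)
for n,a,b in [("iso hub",(608,235),(298,102)),("bleed hub",(338,156),(303,211)),
 ("iso tip",(526,322),(441,108)),("bleed tip",(277,205),(420,217)),("g12",(231,305),(504,268)),("brass",(178,250),(449,340)),("nut",(636,440),(411,158))]:
    x,r=tri([("scene",f(*a)),("side",f(*b))]);print(n,x.round(4),round(r,4))
for c in("scene","side"): print(np.array(viewer.calibration(c)["T"])[:3,3])
E
```

```text
iso hub [ 0.5607 -0.1627  0.1073] 0.0001
bleed hub [0.5408 0.0447 0.1064] 0.0012
iso tip [ 0.4453 -0.1705  0.1017] 0.0018
bleed tip [0.4623 0.0375 0.101 ] 0.0033
g12 [0.401  0.0265 0.0506] 0.002
brass [0.4409 0.1147 0.0404] 0.0023
nut [ 0.4697 -0.2399  0.0197] 0.0025
[-0.11069919 -0.46972462  0.58621489]
[0.46421629 0.89083922 0.5473103 ]
```

```bash
python3 -m handwheel '[{"grip":1,"travel":[0,0,0],"spin":-0.9},{"grip":1,"travel":[0,0,0],"spin":-0.9},{"grip":1,"travel":[0,0,0],"spin":-0.9},{"grip":1,"travel":[0,0,0],"spin":-0.9},{"grip":1,"travel":[0,0,0],"spin":-0.92}]' 20
python3 -m handwheel '[{"grip":1,"travel":[0.57,0.92,0],"spin":0},{"grip":1,"travel":[0.57,0.92,0],"spin":0},{"grip":1,"travel":[0.57,0.92,0],"spin":0},{"grip":1,"travel":[0.57,0.92,0],"spin":0},{"grip":1,"travel":[0.57,0.92,0],"spin":0},{"grip":1,"travel":[0.57,0.92,0],"spin":0},{"grip":1,"travel":[0.57,0.92,0],"spin":0},{"grip":1,"travel":[0.57,0.92,0],"spin":0}]'
python3 -m handwheel '[{"grip":1,"travel":[0.57,0.92,0],"spin":0},{"grip":1,"travel":[0.57,0.92,0],"spin":0},{"grip":1,"travel":[0.57,0.92,0],"spin":0},{"grip":1,"travel":[0.57,0.92,0],"spin":0},{"grip":1,"travel":[0.57,0.92,0],"spin":0},{"grip":1,"travel":[0.57,0.92,0],"spin":0},{"grip":1,"travel":[0.57,0.92,0],"spin":0},{"grip":1,"travel":[0.57,0.92,0],"spin":0}]'
```

```text
time_s: 1.72
tcp_pos: [0.1987, 0.6451, 0.2005]
eef_rot: [180.0, -0.0, 5.6]
contact_force: [-0.3, 0.5, 0.1]
gripper_width: 0.043
gripper_force: 0.0
time_s: 2.72
tcp_pos: [0.3308, 0.4713, 0.2005]
eef_rot: [-180.0, -0.0, 5.5]
contact_force: [-0.6, -0.0, 0.1]
gripper_width: 0.0004
gripper_force: 0.0
time_s: 3.72
tcp_pos: [0.4615, 0.2989, 0.2005]
eef_rot: [-180.0, -0.0, 5.5]
contact_force: [0.6, 0.3, -1.2]
gripper_width: 0.0001
gripper_force: 0.0
```

```bash
python3 -m handwheel '[{"grip":1,"travel":[-0.08,1,0],"spin":0},{"grip":1,"travel":[-0.08,1,0],"spin":0},{"grip":1,"travel":[-0.08,1,0],"spin":0},{"grip":1,"travel":[-0.08,1,0],"spin":0},{"grip":1,"travel":[-0.08,1,0],"spin":0},{"grip":1,"travel":[-0.08,1,0],"spin":0},{"grip":1,"travel":[-0.08,1,0],"spin":0},{"grip":1,"travel":[-0.08,1,0],"spin":0}]'
python3 -m handwheel '[{"grip":1,"travel":[-0.08,1,0],"spin":0},{"grip":1,"travel":[-0.08,1,0],"spin":0},{"grip":1,"travel":[-0.08,1,0],"spin":0},{"grip":1,"travel":[-0.08,1,0],"spin":0},{"grip":1,"travel":[-0.08,1,0],"spin":0},{"grip":1,"travel":[-0.08,1,0],"spin":0},{"grip":1,"travel":[-0.08,0,0],"spin":0},{"grip":1,"travel":[-0.08,0,0],"spin":0}]'
cat >> h.py <<'E'
from scipy.spatial.transform import Rotation as Rn
def wT(s):
    T=np.eye(4);T[:3,:3]=Rn.from_euler('xyz',s["eef_rot"],degrees=True).as_matrix();T[:3,3]=s["tcp_pos"]
    return T@np.array(viewer.calibration("wrist")["T_tool_cam"])
def watz(T,px,z):
    c=viewer.calibration("wrist");d=T[:3,:3]@[(px[0]-c["cx"])/c["fx"],(px[1]-c["cy"])/c["fy"],1];o=T[:3,3]
    return o+d*(z-o[2])/d[2]
E
python3 - <<'E'
from h import *
T=wT(telemetry.get_state());im=viewer.capture("wrist");cv2.imwrite("pics/w0.png",im[...,::-1]);np.save("w0.npy",T)
print(T.round(3))
for n in("isolation_hub","isolation_push_point","bleed_hub","bleed_push_point"):
    for r in models.find_in("wrist",n)[:2]: print(n,r["p"],r["position"],watz(T,r["position"],.111 if "hub" in n else .098).round(4))
E
```

```text
time_s: 4.72
tcp_pos: [0.4637, 0.0984, 0.2006]
eef_rot: [-180.0, -0.0, 5.5]
contact_force: [0.0, 0.3, -0.3]
gripper_width: 0.0006
gripper_force: 0.0
time_s: 5.72
tcp_pos: [0.462, -0.0512, 0.2005]
eef_rot: [-180.0, -0.0, 5.4]
contact_force: [-0.5, 0.5, -0.5]
gripper_width: 0.0007
gripper_force: 0.0
[[ 0.095 -0.964 -0.248  0.528]
 [-0.996 -0.092 -0.023 -0.046]
 [-0.001  0.249 -0.969  0.385]
 [ 0.     0.     0.     1.   ]]
isolation_push_point 0.71 [463.2, 140.5] [ 0.513  -0.1656  0.098 ]
bleed_hub 0.92 [211.3, 89.0] [0.5335 0.0343 0.111 ]
bleed_push_point 0.77 [205.5, 107.6] [0.5192 0.0424 0.098 ]
```

View pics/w0.png

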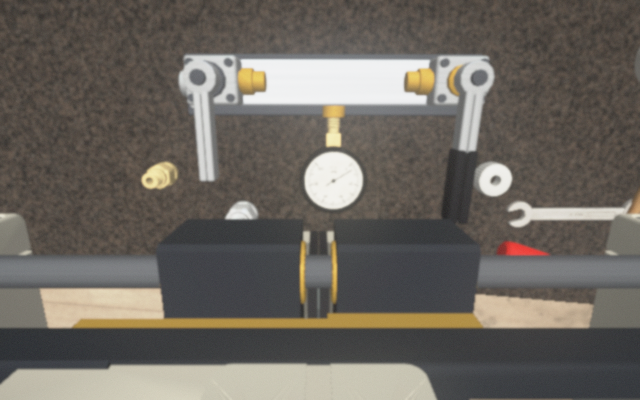

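The wrist view shows both valves clearly: hubs at (199,78) and (478,78), lever tips at (207,180) and (457,220). The nut is at (493,179), clear of the levers.

Run:
```python
from h import *
T=np.load("w0.npy")
p={n:watz(T,q,z) for n,q,z in[("ih",(478,77),.111),("bh",(199,77),.111),("it",(457,220),.105),("bt",(207,180),.105),("nut",(493,179),.018)]}
for n in p: print(n,p[n].round(4))
y=p["bh"]-p["ih"];print(np.linalg.norm(y),np.degrees(np.arctan2(-y[0],y[1])))
for a,b in(("ih","it"),("bh","bt")):
    d=p[a]-p[b];print(np.linalg.norm(d[:2]),np.degrees(np.arctan2(d[1],d[0])))
```

```text
ih [ 0.5606 -0.1619  0.111 ]
bh [0.5411 0.0435 0.111 ]
it [ 0.4479 -0.1705  0.105 ]
bt [0.4623 0.0381 0.105 ]
nut [ 0.4718 -0.2384  0.018 ]
0.2063773044003349 5.432945625652333
0.11303036987264764 4.361869445921355
0.07896640105900106 3.895203428148344
```

```bash
python3 -m handwheel '[{"grip":1,"travel":[-0.04,0.98,0],"spin":0},{"grip":1,"travel":[-0.04,0.98,0],"spin":0},{"grip":1,"travel":[-0.04,0.98,0],"spin":0},{"grip":1,"travel":[-0.04,0.98,0],"spin":0},{"grip":1,"travel":[-0.04,0.98,0],"spin":0},{"grip":1,"travel":[-0.04,0.98,0],"spin":0},{"grip":1,"travel":[-0.04,0.98,0],"spin":0}]'
python3 -m handwheel '[{"grip":1,"travel":[0,0,0.86],"spin":0},{"grip":1,"travel":[0,0,0.86],"spin":0},{"grip":1,"travel":[0,0,0.86],"spin":0},{"grip":1,"travel":[0,0,0.86],"spin":0},{"grip":1,"travel":[0,0,0.86],"spin":0},{"grip":1,"travel":[0,0,0],"spin":0}]'
python3 - <<'E'
from h import *
im=viewer.capture("wrist");cv2.imwrite("pics/w1.png",im[...,::-1])
E
```

```text
time_s: 6.85
tcp_pos: [0.4721, -0.2228, 0.2004]
eef_rot: [180.0, 0.0, 5.5]
contact_force: [0.5, -0.4, -0.8]
gripper_width: 0.0005
gripper_force: 0.0
time_s: 7.6
tcp_pos: [0.4708, -0.2218, 0.0916]
eef_rot: [-180.0, 0.2, 5.5]
contact_force: [0.0, 0.2, 0.4]
gripper_width: 0.0007
gripper_force: 0.0
```

View pics/w1.png

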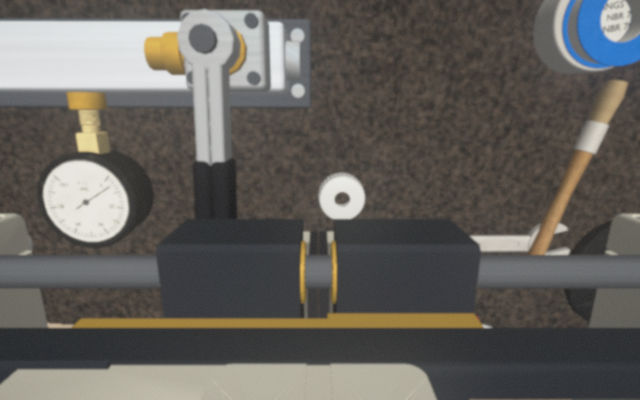

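```bash
python3 -m handwheel '[{"grip":1,"travel":[-0.08,-0.41,0],"spin":0},{"grip":1,"travel":[-0.08,-0.41,0],"spin":0},{"grip":1,"travel":[0.01,-0.47,0],"spin":0},{"grip":1,"travel":[0.01,-0.47,0],"spin":0},{"grip":1,"travel":[0,0,0],"spin":0}]'
python3 -m handwheel '[{"grip":1,"travel":[0.14,-0.45,0],"spin":0},{"grip":1,"travel":[0.14,-0.45,0],"spin":0},{"grip":1,"travel":[0.25,-0.4,0],"spin":0},{"grip":1,"travel":[0.25,-0.4,0],"spin":0},{"grip":1,"travel":[0,0,0],"spin":0}]'
python3 - <<'E'
from h import *
im=viewer.capture("wrist");cv2.imwrite("pics/w2.png",im[...,::-1])
E
```

```text
time_s: 8.28
tcp_pos: [0.4642, -0.1779, 0.0933]
eef_rot: [180.0, -0.0, 5.6]
contact_force: [-0.3, 1.0, 0.2]
gripper_width: 0.0003
gripper_force: 0.0
time_s: 8.9
tcp_pos: [0.48, -0.1339, 0.0929]
eef_rot: [180.0, -0.0, 5.5]
contact_force: [-0.6, 0.9, 0.1]
gripper_width: 0.0004
gripper_force: 0.0
```

View pics/w2.png

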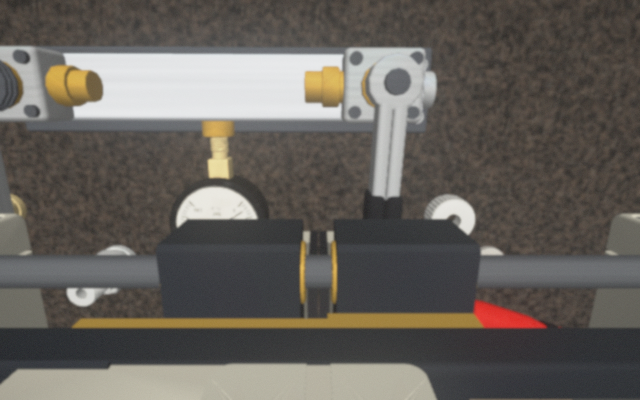

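Run:
```python
from h import *
s=telemetry.get_state();T=wT(s);c=viewer.calibration("wrist")
print(s["tcp_pos"],s["contact_force"])
for q in((397,80),(390,150),(384,200)): print(q,watz(T,q,.107).round(4))
for n,P in(("tcp",s["tcp_pos"]),("pad top",s["tcp_pos"]+[0,0,.04])):
    v=np.linalg.inv(T)@np.r_[P,1];print(n,c["cx"]+c["fx"]*v[0]/v[2],c["cy"]+c["fy"]*v[1]/v[2])
for cam in("scene","side"):
    im=viewer.capture(cam);a=im[130:330,220:460,::-1];cv2.imwrite(f"pics/{cam}1.png",cv2.resize(a,None,fx=2,fy=3)) 
a=cv2.hconcat([cv2.resize(cv2.imread(f"pics/{k}1.png")[:420,60:460],None,fx=1,fy=1) for k in("scene","side")]);cv2.imwrite("pics/both1.png",a)
```

```text
[ 0.47966218 -0.13426601  0.09285468] [-0.05437694 -0.63176367  0.36393489]
(397, 80) [ 0.5613 -0.1642  0.107 ]
(390, 150) [ 0.5291 -0.1658  0.107 ]
(384, 200) [ 0.504  -0.1664  0.107 ]
tcp 315.7033481866271 230.25497121285994
pad top 315.0966406776664 260.8428769820773
```

View pics/both1.png

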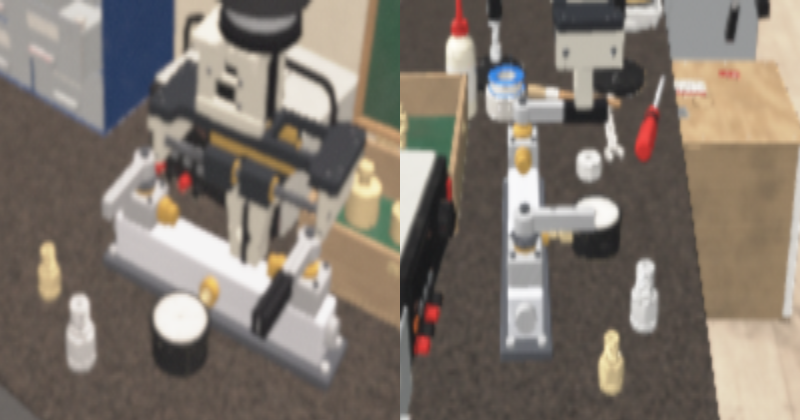

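Run:
```python
from h import *
print(tri([("scene",(372.5,216)),("side",(342.5,166))]))
P=telemetry.get_state()["tcp_pos"]
for cam in("scene","side"):
    c=viewer.calibration(cam)
    for dz in(-.008,0,.03,.06):
        v=np.linalg.inv(np.array(c["T"]))@np.r_[P+[0,0,dz],1];print(cam,dz,c["cx"]+c["fx"]*v[0]/v[2],c["cy"]+c["fy"]*v[1]/v[2])
```

```text
(array([ 0.47595713, -0.13319451,  0.11808773]), np.float64(0.003185431481500044))
scene -0.008 371.95446189388167 229.91705444973283
scene 0 372.2052563323581 226.79330997417543
scene 0.03 373.16984201242917 214.77901170014516
scene 0.06 374.17427257892666 202.26842951882384
side -0.008 340.2141155973923 176.47502527377696
side 0 340.25743073489923 173.70672089886057
side 0.03 340.42250003040516 163.15701289341453
side 0.06 340.59185642687527 152.33331290646203
```

Nothing moved: the real fingertips show at about z 0.118, some 25 mm above the reported TCP, so they passed over the lever. I'll go back, lower, and check the tip height in the pictures.

```bash
python3 -m handwheel '[{"grip":1,"travel":[-0.18,0.88,0],"spin":0},{"grip":1,"travel":[-0.18,0.88,0],"spin":0},{"grip":1,"travel":[-0.18,0.88,0],"spin":0},{"grip":1,"travel":[-0.18,0.88,0],"spin":0},{"grip":1,"travel":[0,0,0.6],"spin":0},{"grip":1,"travel":[0,0,0.6],"spin":0},{"grip":1,"travel":[0,0,0],"spin":0}]'
python3 - <<'E'
from h import *
P=telemetry.get_state()["tcp_pos"];o=[]
for cam in("scene","side"):
    a=viewer.capture(cam)[...,::-1].copy();c=viewer.calibration(cam);q=[]
    for dz in(-.008,.03):
        v=np.linalg.inv(np.array(c["T"]))@np.r_[P+[0,0,dz],1];q.append((c["cx"]+c["fx"]*v[0]/v[2],c["cy"]+c["fy"]*v[1]/v[2]))
    print(cam,q)
    x,y=int(q[0][0])-50,int(q[0][1])-90
    x,y=max(x,0),max(y,0);print(x,y)
    o.append(cv2.resize(a[y:y+120,x:x+100],None,fx=4,fy=4,interpolation=cv2.INTER_CUBIC))
cv2.imwrite("pics/both2.png",cv2.hconcat(o))
E
```

```text
time_s: 9.93
tcp_pos: [0.4685, -0.2234, 0.0611]
eef_rot: [-180.0, 0.2, 5.5]
contact_force: [0.0, 0.4, -0.0]
gripper_width: 0.0007
gripper_force: 0.0
scene [(np.float64(406.07210756133253), np.float64(261.86158849052055)), (np.float64(408.25737837066083), np.float64(246.88883577704442))]
356 171
side [(np.float64(344.47711643254826), np.float64(173.91624913080014)), (np.float64(344.7332955147985), np.float64(161.58784368803597))]
294 83
```

View pics/both2.png

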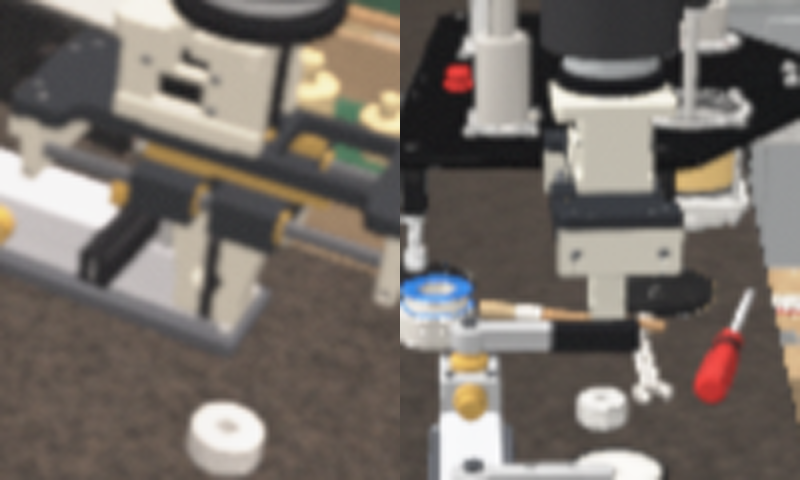

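```bash
python3 -m handwheel '[{"grip":1,"travel":[-0.04,-0.43,0],"spin":0},{"grip":1,"travel":[-0.04,-0.43,0],"spin":0},{"grip":1,"travel":[0.01,-0.47,0],"spin":0},{"grip":1,"travel":[0,0,0],"spin":0}]'
python3 -m handwheel '[{"grip":1,"travel":[0.01,-0.47,0],"spin":0},{"grip":1,"travel":[0.14,-0.45,0],"spin":0},{"grip":1,"travel":[0.14,-0.45,0],"spin":0},{"grip":1,"travel":[0,0,0],"spin":0}]'
python3 - <<'E'
from h import *
T=wT(telemetry.get_state());viewer.capture("wrist")
for n in("isolation_hub","isolation_push_point"):
    for r in models.find_in("wrist",n)[:2]: print(n,r["p"],r["position"],watz(T,r["position"],.105).round(4))
E
```

```text
time_s: 10.52
tcp_pos: [0.4651, -0.1901, 0.0633]
eef_rot: [180.0, -0.0, 5.6]
contact_force: [0.2, 0.3, 0.3]
gripper_width: 0.0006
gripper_force: 0.0
time_s: 11.02
tcp_pos: [0.4694, -0.1553, 0.0629]
eef_rot: [-180.0, -0.0, 5.5]
contact_force: [0.1, 0.2, 1.1]
gripper_width: 0.0007
gripper_force: 0.0
isolation_hub 0.73 [321.7, 74.3] [ 0.5478 -0.1504  0.105 ]
isolation_push_point 0.65 [327.4, 103.5] [ 0.5372 -0.1537  0.105 ]
```

Run:
```python
from h import *
w=viewer.capture("wrist")[:,120:520,::-1]
s=viewer.capture("side")[90:210,280:380,::-1]
cv2.imwrite("pics/w3.png",cv2.hconcat([w,cv2.resize(s[:100],(400,400),interpolation=2)]))
```

```text
(no output)
```

View pics/w3.png

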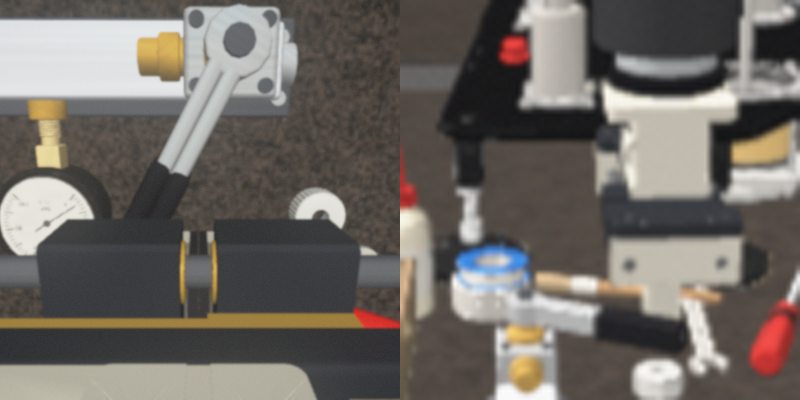

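The lever now follows the finger: it stands at about 28° in the wrist view, hub at (359,40) in full-frame pixels. I continue the arc.

```bash
python3 -m handwheel '[{"grip":1,"travel":[0.25,-0.4,0],"spin":0},{"grip":1,"travel":[0.25,-0.4,0],"spin":0},{"grip":1,"travel":[0.34,-0.32,0],"spin":0},{"grip":1,"travel":[0.34,-0.32,0],"spin":0}]'
python3 -m handwheel '[{"grip":1,"travel":[0.42,-0.22,0],"spin":0},{"grip":1,"travel":[0.42,-0.22,0],"spin":0},{"grip":1,"travel":[0.46,-0.11,0],"spin":0},{"grip":1,"travel":[0.3,-0.05,0],"spin":0},{"grip":1,"travel":[0,0,0],"spin":0}]'
```

```text
time_s: 11.78
tcp_pos: [0.495, -0.1168, 0.0627]
eef_rot: [-180.0, 0.1, 5.5]
contact_force: [-2.6, -1.6, -0.8]
gripper_width: 0.0006
gripper_force: 1.5
time_s: 12.4
tcp_pos: [0.5349, -0.0988, 0.0632]
eef_rot: [180.0, -0.1, 5.5]
contact_force: [0.8, 0.3, -0.4]
gripper_width: 0.0007
gripper_force: 0.0
```

```bash
python3 -m handwheel '[{"grip":1,"travel":[0.12,0,0],"spin":0},{"grip":1,"travel":[0,0,0],"spin":0}]'; python3 -m handwheel '[{"grip":1,"travel":[0.12,0,0],"spin":0},{"grip":1,"travel":[0,0,0],"spin":0}]'
python3 - <<'E'
from h import *
w=viewer.capture("wrist")[:,120:520,::-1]
s=viewer.capture("side")[90:210,280:380,::-1]
cv2.imwrite("pics/w4.png",cv2.hconcat([w,cv2.resize(s[:100],(400,400),interpolation=2)]))
E
```

```text
time_s: 12.65
tcp_pos: [0.535, -0.099, 0.063]
eef_rot: [-180.0, 0.1, 5.4]
contact_force: [-5.8, 1.7, 2.8]
gripper_width: 0.0005
gripper_force: 2.9
time_s: 12.9
tcp_pos: [0.535, -0.0991, 0.0627]
eef_rot: [-180.0, 0.4, 5.4]
contact_force: [-14.1, 2.1, 9.3]
gripper_width: 0.0006
gripper_force: 7.2
```

View pics/w4.png

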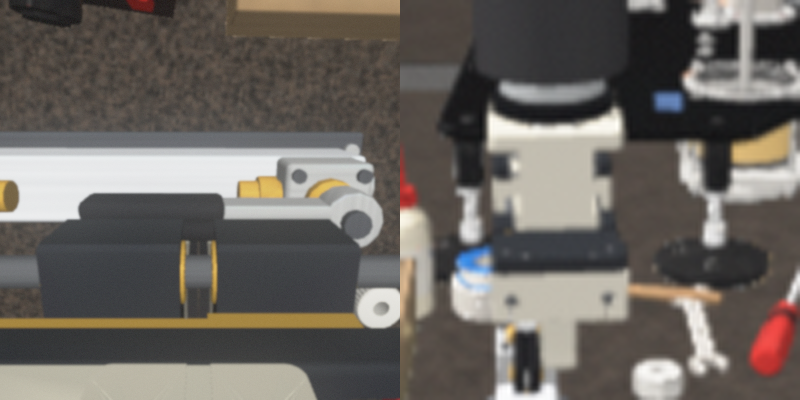

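The long lever lies along its stub and the force rises with no motion, so it is shut. Now retreat, lift and cross to the bleed's left side.

```bash
python3 -m handwheel '[{"grip":1,"travel":[-0.72,0,0],"spin":0},{"grip":1,"travel":[-0.72,0,0],"spin":0},{"grip":1,"travel":[0,0,-1],"spin":0},{"grip":1,"travel":[0,0,-1],"spin":0},{"grip":1,"travel":[0,0,-1],"spin":0},{"grip":1,"travel":[0,0,0],"spin":0}]'
```

```text
time_s: 13.75
tcp_pos: [0.5046, -0.1017, 0.1404]
eef_rot: [180.0, -0.3, 5.5]
contact_force: [0.4, -0.4, 0.3]
gripper_width: 0.0005
gripper_force: 0.0
```

```bash
python3 -m handwheel '[{"grip":1,"travel":[-0.1,-0.96,0],"spin":0},{"grip":1,"travel":[-0.1,-0.96,0],"spin":0},{"grip":1,"travel":[-0.1,-0.96,0],"spin":0},{"grip":1,"travel":[-0.1,-0.96,0],"spin":0},{"grip":1,"travel":[-0.1,-0.96,0],"spin":0},{"grip":1,"travel":[-0.1,-0.96,0],"spin":0},{"grip":1,"travel":[-0.1,-0.96,0],"spin":0},{"grip":1,"travel":[-0.1,-0.96,0],"spin":0}]'
python3 -m handwheel '[{"grip":1,"travel":[0,0,0],"spin":0},{"grip":1,"travel":[0,0,0.98],"spin":0},{"grip":1,"travel":[0,0,0.98],"spin":0},{"grip":1,"travel":[0,0,0.98],"spin":0},{"grip":1,"travel":[0,0,0],"spin":0}]'
python3 - <<'E'
from h import *
T=wT(telemetry.get_state());im=viewer.capture("wrist");cv2.imwrite("pics/w5.png",im[...,::-1])
for r in models.find_in("wrist","bleed_hub")[:1]: print(r["p"],r["position"],watz(T,r["position"],.111).round(4))
E
```

```text
time_s: 14.75
tcp_pos: [0.4644, 0.0879, 0.1375]
eef_rot: [-180.0, -0.0, 5.5]
contact_force: [0.2, -0.5, -0.5]
gripper_width: 0.0006
gripper_force: 0.0
time_s: 15.38
tcp_pos: [0.4637, 0.086, 0.0629]
eef_rot: [179.9, 0.2, 5.4]
contact_force: [0.4, -0.6, 0.2]
gripper_width: 0.0003
gripper_force: 0.0
0.89 [424.5, 103.1] [0.5351 0.0515 0.111 ]
```

View pics/w5.png

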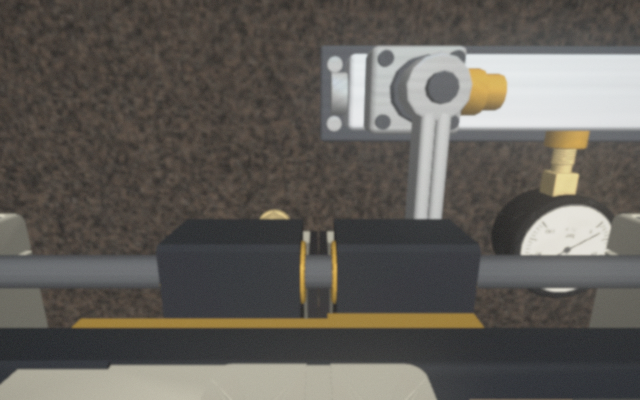

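```bash
python3 -m handwheel '[{"grip":1,"travel":[0.03,0.43,-0.1],"spin":0},{"grip":1,"travel":[0.03,0.43,0],"spin":0},{"grip":1,"travel":[0.01,0.32,0],"spin":0},{"grip":1,"travel":[0.01,0.32,0],"spin":0},{"grip":1,"travel":[0.1,0.31,0],"spin":0},{"grip":1,"travel":[0.1,0.31,0],"spin":0},{"grip":1,"travel":[0,0,0],"spin":0}]'
python3 -m handwheel '[{"grip":1,"travel":[0.17,0.28,0],"spin":0},{"grip":1,"travel":[0.17,0.28,0],"spin":0},{"grip":1,"travel":[0.24,0.22,0],"spin":0},{"grip":1,"travel":[0.24,0.22,0],"spin":0},{"grip":1,"travel":[0,0,0],"spin":0}]'
```

```text
time_s: 16.35
tcp_pos: [0.4771, 0.0347, 0.0667]
eef_rot: [180.0, 0.0, 5.4]
contact_force: [-2.3, 0.6, 1.6]
gripper_width: 0.0006
gripper_force: 1.0
time_s: 16.98
tcp_pos: [0.4998, 0.0116, 0.0666]
eef_rot: [180.0, 0.1, 5.4]
contact_force: [-4.5, -0.8, 0.9]
gripper_width: 0.0002
gripper_force: 1.7
```

```bash
python3 -m handwheel '[{"grip":1,"travel":[0.29,0.15,0],"spin":0},{"grip":1,"travel":[0.29,0.15,0],"spin":0},{"grip":1,"travel":[0.32,0.07,0],"spin":0},{"grip":1,"travel":[0.32,0.07,0],"spin":0},{"grip":1,"travel":[0,0,0],"spin":0}]'
```

```text
time_s: 17.6
tcp_pos: [0.5285, 0.0033, 0.0661]
eef_rot: [179.9, 0.3, 5.4]
contact_force: [-11.0, -1.1, 5.1]
gripper_width: 0.0009
gripper_force: 5.4
```

```bash
python3 -m handwheel '[{"grip":1,"travel":[0.14,0,0],"spin":0},{"grip":1,"travel":[0,0,0],"spin":0},{"grip":1,"travel":[0,0,0],"spin":0}]'
python3 - <<'E'
from h import *
w=viewer.capture("wrist")[:,120:560,::-1]
s=viewer.capture("scene")[130:270,270:410,::-1]
cv2.imwrite("pics/w6.png",cv2.hconcat([w[:,:400],cv2.resize(s,(400,400),interpolation=2)]))
E
```

```text
time_s: 17.98
tcp_pos: [0.5288, 0.0032, 0.066]
eef_rot: [179.9, 0.6, 5.4]
contact_force: [-22.4, 0.4, 13.0]
gripper_width: 0.0005
gripper_force: 10.8
```

View pics/w6.png

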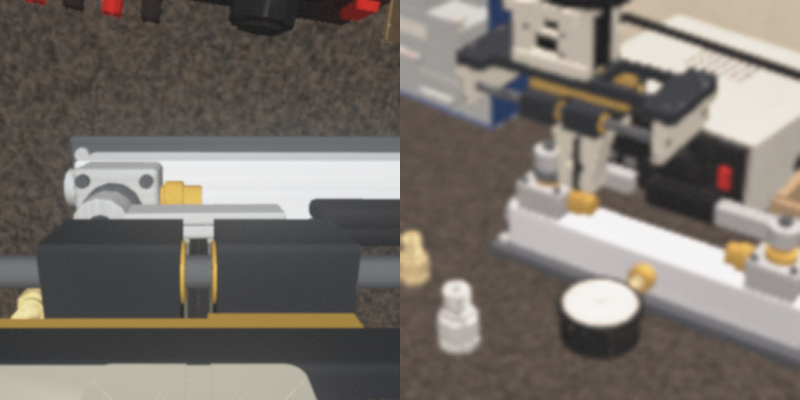

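Both levers lie along the bar. The short one is held at its stop with about 22 N, the sleeve of the long one is still in line with its stub, and the fittings have not moved.

```bash
python3 -c "
from plant import close_job;print(close_job())"
```

```text
the job is handed in; nothing more can be done
None
```

I handed the job in with the isolation lever shut at its stop, the bleed lever then pushed open and held at its stop by the closed fingers with about 22 N, and the loose fittings untouched; the judge's verdict was not shown.

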